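# Unhook a battery pack from its spring cradle

### The job

Take the battery pack out of its metal cradle and lay it flat, right way up, inside the shallow tray: ease it back under the hood against the sprung buffer until the tab at its other end comes out from under the catch, tilt the tab end up over the catch while you keep pressing, and only then draw the pack out. Feel your way, do not force it against the cradle or drop it, and leave the other things on the bench where they are.

Things in the scene. Friction and masses are not known exactly. Their poses are not given: they have to be found in the camera images.
- pack: black battery pack, about 300 g, lying in the cradle, x along the cradle's x to a degree or so. Origin: centre of its body's underside; z up. Body 70 x 52 x 32 mm (x, y, z); grip it across the 52 mm, the sides are smooth, upright and free. From its ends stick out grey strips 32 mm wide, 9 mm thick, flush with the underside: long toe (44 mm) at -x, short tab (40 mm) at +x
- toe_tip (a point): middle of the lower edge of the long toe's tip, at (-79, 0, 0) mm in the pack's frame. The hood lets the pack tilt about this edge, tab end up, by at most about 15 degrees; the tab is over the catch from about 9 degrees
- tab_tip (a point): middle of the lower edge of the short tab's tip, at (75, 0, 0) mm in the pack's frame. At the start the tab is 4 to 36 mm under the catch
- cradle: metal cradle, fixed, x from -141 to +116 mm. Origin: on the bench; z up; its -x end, with the hood, faces the robot. Base plate 40 mm wide, top at z = 10 mm, the pack lies on it (flanges 74 mm wide, 7 mm high only at x < -114 and x > 89). A dark steel retaining frame (hood, buffer, catch) sits locked at an unmeasured offset f along x, from -16 to +16 mm. 15 N of pack on cradle is too much
- hood_mid (a point): point of the cradle at (-60, 0, 30) mm in its frame: where the hood's open edge would be if f were 0 (it is f further along x). Hood: roof from there 63 mm towards -x, underside z = 30, top z = 35 mm, cheeks 38 mm apart inside, 50 mm outside. It covers the pack's long toe, which can rise 11 mm under it when level
- buffer_mid (a point): point of the cradle at (-97.5, 0, 18.5) mm in its frame: the sprung buffer's face inside the hood if f were 0. It gives way to -x: 2 N at first, 2 N more per mm, hard stop at 4.5 mm (11 N). With the toe just touching it, the tab is still 1.5 mm under the catch; pressed in 2.5 to 4 mm (7 to 10 N, plus 1 to 3 N of friction on the plate) the tab is clear by 1 to 2.5 mm
- catch_mid (a point): point of the cradle at (55, 0, 22) mm in its frame: the lower edge of the catch's nose if f were 0. Rigid nose, from there 44 mm towards +x, underside z = 22 (3 mm above the tab), top z = 31 mm, cheeks 38 mm apart inside, 50 mm outside
- tray: shallow sheet tray fixed to the bench. Origin: centre of its underside. Outside 144 x 204 mm (x, y: its long side is y) and 23 mm high; inside 128 x 188 mm, floor at z = 2 mm, walls 8 mm thick, a notch in the +x wall
- tape_measure: tape measure, 38 x 80 x 62 mm, standing loose on the bench; leave it alone
- tool_battery: block-shaped power tool battery, 64 x 75 x 52 mm, loose on the bench, away from the cradle; leave it alone
- wood_block: wooden block, 30 x 70 x 30 mm, loose on the bench; leave it alone
There are look-alikes about, which are no part of the job. There is more than one size of the pack; the job needs the larger.

How it is judged:
By the outcome, as a careful person would: the job done as asked, in the order asked, and still so for the second after the job is handed in, with the robot touching nothing.
It also fails if it takes over 61 s, if anything falls off the work surface, if the arm or the gripper's body presses on something with over 40 N, if the wrist force passes 120 N, or if a joint passes its speed limit or range.

### The arm

A 7-joint arm with a two-finger parallel gripper is mounted at the origin on a cart in front of the work surface, level with it; the furniture and walls round the work are solid. World frame = base frame: x ahead of the robot, y to its left, z up, the work surface at z = 0. Lengths are in mm, angles in degrees, forces in N, time in s.
With the tool pointing down it reaches from about 350 to 900 mm from the base axis. Payload 7.2 kg.
Tool frame: the origin (TCP) lies on the centre line of the jaws, within the pads' length; the fingertips stand 14 mm ahead of it and the grasp point (between the pads) lies 5 mm behind it; z points along the fingers, y is the line along which they close (so a half turn about z gives the same grasp; the last joint's range is limited). The gripper opens to 85 mm and grips with 20 to 120 N. Pads are 22 mm wide; open, the fingers measure 114 mm over their backs; the gripper's body (76 mm by 85 mm) begins 54 mm behind the grasp point. The pads swing forward as they close: fully open they stand 13 mm farther back than shut.
Start: joints at [60.436, 23.554, -0.728, 91.456, 0.321, 64.991, -4.71], TCP at [270.604, -563.385, 210.697] pointing down, gripper open.
Joint ranges: [-169.25, 169.25], [-16.82, 113.86], [-84.01, 82.57], [7.8, 145.47], [-59.2, 239.2], [7.22, 106.19], [-163.78, 163.78]. Speed limits (degrees/s): [136.94, 136.94, 172.46, 172.46, 180, 180, 180].

### API

Orientations are given as a 3x3 rotation matrix whose columns are the frame's x, y, z axes.
In Python, from workcell import ctrl gives the robot as it stands.
- The arm moves only by the shell command python3 -m creep 'ROWS'. ROWS is JSON, a list of rows, each an object with "turn": the turn, a rotation vector about the tool's x, y, z each as a share of pi rad, from -1 to 1, a list of three; "translation": the shift along the tool's x, y, z each as a share of 0.12 m, from -1 to 1, a list of three; "hand": the opening, from 0 (shut) to 1 (fully open). A call has 1 to 5 rows; each row is the pose to reach, as a shift and turn from the pose commanded when the call began, along the tool's axes at that moment, turning the shorter way round; what a row does not reach only later rows make up. A row lasts 1/10 s, in which the tool goes at most 50 mm and 8.59 degrees, less where a joint would pass 70% of its speed; a pose out of reach is approached as far as the arm can. A call with a number of a shift or a turn outside -1 to 1 is refused whole. A call with a gripper value outside its range is refused whole. The fingers move at their own pace and stop on an object; the grip force is fixed at half the most. Time passes only in rows, so rows that repeat a pose let the fingers close. It gives the time, the measured TCP pose, the force, the opening and the grip force at its end, in the units of the state.
- ctrl.observe(): the state, without advancing time (a new reading comes with each control period).
- ctrl.snapshot(name): name is "scene" or "top" or "wrist"; returns the picture (420x560x3 uint8, blue, green, red); there is no depth.
- ctrl.camera_info(name): a dict with "mtx" (3x3 intrinsics, pixels), "pose" (4x4, takes a point from camera to world coordinates); the wrist camera has in their place "mount" (4x4, takes a point from camera to tool coordinates, whose origin is the TCP and whose axes are the flange's). Camera axes: x right, y down, z forward; pixel columns grow to the right and rows downward; lengths in mm; the calibration is good to about 2 mm. The wrist camera is an equidistant fisheye: a pixel r from the principal point sees the ray r / f radians off the axis. A picture is of the moment at which its call begins: read the wrist's pose just before it. camera_info takes no time and is no camera call.
- ctrl.sign_off(): hands the job in; it is judged then, once.
Trained networks look in the newest picture that a camera, given by its name, has taken for a name from the list of things; names that differ only in an ending like _2 or _b are one class to them, and where a whole thing is asked for, a point or a joint stands for the part that bears it (a point fixed in the world has none). Each returns a list of dicts, best first, with "conf" (0 to 1); they miss things now and then, are a little off and sometimes report something else, mostly with a low value. They report only what shows in the picture. A call takes as long as a camera call. They do not tell look-alikes from the thing itself.
- ctrl.search_frame(label, camera): "location" ([x, y, z] in mm, in world coordinates, good to about 4 mm: the middle of the surface that is visible of it).
- ctrl.mark_of(label, camera): "location" ([x, y, z] in mm, in world coordinates, good to about 4 mm: a listed point, or the origin of a listed thing).
The state is a dict: "clock": time; "q": joint angles; "qd": joint speeds; "joint_torque": joint torques, N m; "tool_pos": TCP position; "ee_rot": TCP orientation; "contact_force": force on the tool from outside, world axes, zero at the start; "wrist_torque": the same for the moment, N m; "gripper_width": finger opening in mm; "grasp_force": force on a finger pad.
Only numpy, scipy, OpenCV 4.12 (cv2) and the standard library are available. Lean on these libraries where they do the work, as an engineer would, in place of code of your own. Each camera call takes 0.05 s, during which the arm holds its last target. There are 200 camera calls.

## Working session

There is one attempt and no reset: what is moved stays moved. The work goes in short steps, Python scripts to look and compute and a shell command to move; the robot and the scene stay as the last step left them, time stands still between calls to the robot, and variables do not carry over. Pictures are saved under pics/ and viewed, at most 10 in all, crops included, and the job is handed in when it is done.

```bash
ls; mkdir -p pics
cat > h.py <<'E'
import numpy as np, cv2, json
from workcell import ctrl
np.set_printoptions(precision=2,suppress=True)
def px2w(name,u,v,z):
    c=ctrl.camera_info(name);K=np.array(c["mtx"]);P=np.array(c["pose"])
    d=P[:3,:3]@np.linalg.inv(K)@[u,v,1];o=P[:3,3]
    return o+d*(z-o[2])/d[2]
def w2px(name,p):
    c=ctrl.camera_info(name);K=np.array(c["mtx"]);P=np.array(c["pose"])
    q=K@(P[:3,:3].T@(np.array(p)-P[:3,3]));return q[:2]/q[2]
E
python3 - <<'E'
from h import *
s=ctrl.observe();print({k:np.array(s[k]) for k in s})
for n in("scene","top"):
    cv2.imwrite(f"pics/{n}0.png",ctrl.snapshot(n)); print(n,np.array(ctrl.camera_info(n)["pose"]))
for l in("pack","tab_tip","hood_mid","catch_mid","cradle","tray"):
    print(l,[(round(d["conf"],2),np.round(d["location"],1)) for d in ctrl.mark_of(l,"top")])
E
```

```text
pics
{'clock': array(0.), 'q': array([60.44, 23.6 , -0.73, 91.5 ,  0.32, 64.99, -4.71]), 'qd': array([ 0.06, -0.02, -0.02, -0.01, -0.04,  0.01,  0.06]), 'joint_torque': array([  0.  , -60.06,   0.68, -29.94,   0.01,   0.01,  -0.  ]), 'tool_pos': array([ 270.32, -562.93,  209.85]), 'ee_rot': array([[ 0.9 ,  0.43, -0.  ],
       [ 0.43, -0.9 ,  0.  ],
       [-0.  , -0.  , -1.  ]]), 'contact_force': array([-1.14,  0.01, -0.37]), 'wrist_torque': array([ 0.02,  0.03, -0.01]), 'grasp_force': array(0.), 'gripper_width': array(85.)}
scene [[   0.83   -0.43    0.36  179.64]
 [  -0.56   -0.65    0.51 -289.69]
 [   0.01   -0.63   -0.78  736.6 ]
 [   0.      0.      0.      1.  ]]
top [[   0.01   -1.      0.06  413.87]
 [  -1.     -0.01   -0.02  179.49]
 [   0.02   -0.06   -1.   1223.47]
 [   0.      0.      0.      1.  ]]
pack [(0.95, array([446.4,  87.1,  -0.9])), (0.93, array([528.8, 214.5,  14.2]))]
tab_tip [(0.62, array([599.6, 208.9,  10. ])), (0.62, array([487.5, 131. ,   2.3]))]
hood_mid [(0.59, array([464.7, 217.7,  28.1]))]
catch_mid [(0.68, array([583. , 209.8,  20.9])), (0.58, array([600.4, 206.4,  10.1])), (0.37, array([463. , 216.1,  29.3]))]
cradle []
tray [(0.57, array([524. , -86. ,  -1.9]))]
```

View pics/top0.png

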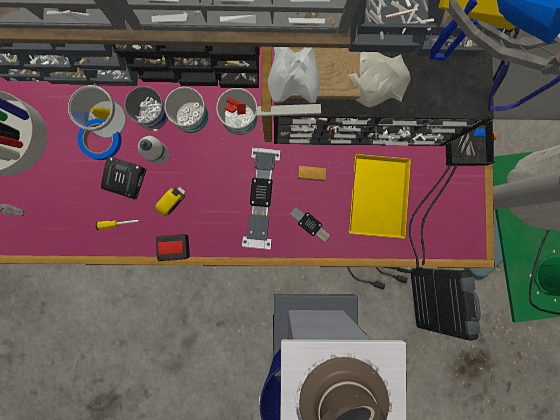

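View pics/scene0.png

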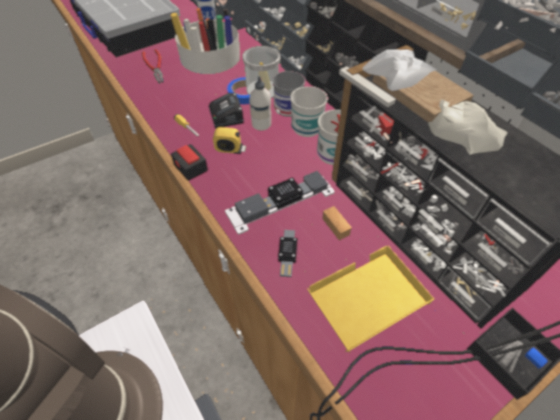

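Top picture: the candidates for the pack are the black body in the cradle (261,192), the loose grey-stripped one (310,224), the black block (122,178) and the red/black tool battery (172,247). By the description I choose the one in the cradle. Next, a close crop to check that.

Run:
```python
from h import *
im=cv2.imread("pics/top0.png")
c=im[140:260,225:345];cv2.imwrite("pics/crop0.png",cv2.resize(c,None,fx=5,fy=5,interpolation=cv2.INTER_CUBIC))
for n in("mount","mtx"): print(np.array(ctrl.camera_info("wrist")[n]))
```

```text
[[  -0.     -0.96   -0.29   75.29]
 [   1.     -0.     -0.     -0.73]
 [  -0.     -0.29    0.96 -163.37]
 [   0.      0.      0.      1.  ]]
[[325.19   0.   281.03]
 [  0.   325.19 208.19]
 [  0.     0.     1.  ]]
```

View pics/crop0.png

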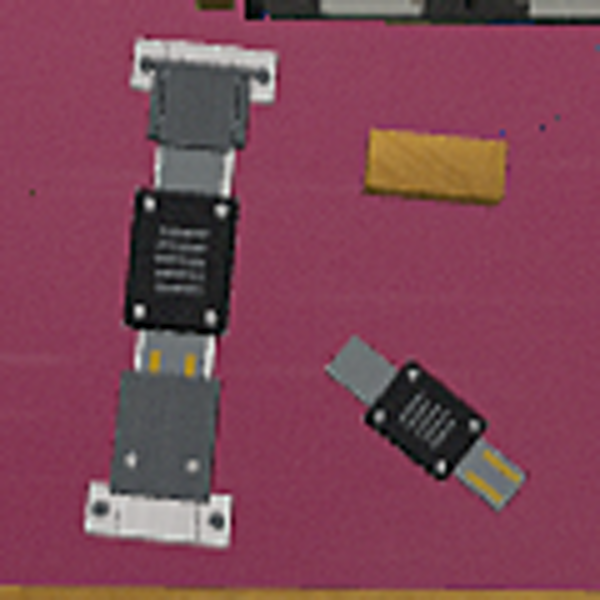

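Crop: the pack in the cradle (crop 182,262) is clearly the larger one. Catch nose edge is at (199,146), hood edge at (168,373), and the loose look-alike at (425,420) is smaller.

Run:
```python
from h import *
f=lambda u,v,z:px2w("top",225+(u-2)/5,140+(v-2)/5,z)[:2]
C=[f(*p,42) for p in((137,190),(240,193),(125,325),(225,333))]
pc=np.mean(C,axis=0);d=np.array(C[0])+C[1]-C[2]-C[3];print("pack",pc,"yaw",np.degrees(np.arctan2(d[1],d[0])))
a=f(158,546,0);b=f(207,42,0);print("cradle ends",a,b,np.linalg.norm(b-a),np.degrees(np.arctan2(*(b-a)[::-1])))
print("hood edge",f(168,373,35),"catch edge",f(199,146,31))
T=[px2w("top",*p,23)[:2] for p in((354,154),(411,157),(407,238),(349,234))];print("tray",T,np.mean(T,axis=0))
s=ctrl.observe();R=np.array(s["ee_rot"]);p=np.array(s["tool_pos"])
print(R.T@(np.array([470,213,230])-p)/120, "tool x yaw",np.degrees(np.arctan2(R[1,0],R[0,0])))
```

```text
pack [524.66 212.55] yaw -4.945048362590493
cradle ends [381.41 224.26] [642.42 201.9 ] 261.9636738663624 -4.89500251328649
hood edge [468.59 218.99] catch edge [583.6  204.81]
tray [array([625.27, -23.26]), array([ 619.19, -169.38]), array([ 412.37, -157.6 ]), array([421.2 , -10.47])] [519.51 -90.18]
[ 4.3  -5.11 -0.16] tool x yaw 25.658815702500853
```

```bash
R='[{"turn":[0,0,0],"translation":[0.84,-1,-0.04],"hand":1},{"turn":[0,0,0],"translation":[0.84,-1,-0.04],"hand":1},{"turn":[0,0,0],"translation":[0.84,-1,-0.04],"hand":1},{"turn":[0,0,0],"translation":[0.84,-1,-0.04],"hand":1}]' ; python3 -m creep '[{"turn":[0,0,0],"translation":[0.84,-1,-0.04],"hand":1},{"turn":[0,0,0],"translation":[0.84,-1,-0.04],"hand":1},{"turn":[0,0,0],"translation":[0.84,-1,-0.04],"hand":1},{"turn":[0,0,0],"translation":[0.84,-1,-0.04],"hand":1}]'
```

```text
clock: 0.8
tool_pos: [311.8, -406.0, 215.9]
ee_rot: [[0.899, 0.439, 0.001], [0.439, -0.899, 0.002], [0.002, -0.001, -1.0]]
contact_force: [0.5, 0.2, -0.1]
gripper_width: 85.6
grasp_force: 0.0
```

```bash
python3 -m creep '[{"turn":[0,0,0],"translation":[0.84,-1,0],"hand":1},{"turn":[0,0,0],"translation":[0.84,-1,0],"hand":1},{"turn":[0,0,0],"translation":[0.84,-1,0],"hand":1},{"turn":[0,0,0],"translation":[0.84,-1,0],"hand":1}]' | head -2;  python3 -m creep '[{"turn":[0,0,0],"translation":[0.84,-1,0],"hand":1},{"turn":[0,0,0],"translation":[0.84,-1,0],"hand":1},{"turn":[0,0,0],"translation":[0.84,-1,0],"hand":1},{"turn":[0,0,0],"translation":[0.84,-1,0],"hand":1}]' | head -3
```

```text
clock: 1.2
tool_pos: [349.9, -255.0, 215.9]
clock: 1.6
tool_pos: [388.9, -103.5, 216.1]
ee_rot: [[0.899, 0.439, 0.002], [0.439, -0.899, 0.001], [0.002, -0.0, -1.0]]
```

```bash
python3 -m creep '[{"turn":[0,0,0.04],"translation":[0.84,-1,0],"hand":1},{"turn":[0,0,0.08],"translation":[0.84,-1,0],"hand":1},{"turn":[0,0,0.12],"translation":[0.84,-1,0],"hand":1},{"turn":[0,0,0.17],"translation":[0.84,-1,0],"hand":1}]'
```

```text
clock: 2.0
tool_pos: [426.7, 42.0, 215.8]
ee_rot: [[0.999, -0.036, 0.001], [-0.036, -0.999, 0.0], [0.001, -0.0, -1.0]]
contact_force: [-0.1, 0.4, 0.1]
gripper_width: 85.3
grasp_force: 0.0
```

```bash
python3 -m creep '[{"turn":[0,0,0],"translation":[0.4,-0.7,0],"hand":1},{"turn":[0,0,0],"translation":[0.4,-0.7,0],"hand":1}]' | head -2;  python3 -m creep '[{"turn":[0,0,0],"translation":[0.4,-0.7,0],"hand":1},{"turn":[0,0,0],"translation":[0.4,-0.7,0],"hand":1},{"turn":[0,0,0],"translation":[0.4,-0.7,0],"hand":1},{"turn":[0,0,0],"translation":[0.4,-0.7,0],"hand":1}]'
cat >> h.py <<'E'
def wrays(us,s):
    c=ctrl.camera_info("wrist");M=np.array(c["mount"]);K=np.array(c["mtx"])
    R=np.array(s["ee_rot"]);p=np.array(s["tool_pos"])
    o=p+R@M[:3,3];out=[]
    for u,v in us:
        x=np.array([u-K[0,2],v-K[1,2]])/K[0,0];r=np.hypot(*x)
        d=np.array([*(x/r*np.sin(r)),np.cos(r)]) if r>0 else np.array([0,0,1.])
        out.append(R@M[:3,:3]@d)
    return o,out
def w2w(us,zs,s):
    o,ds=wrays(us,s);return np.array([o+d*(z-o[2])/d[2] for d,z in zip(ds,zs)])
E
python3 - <<'E'
from h import *
import json
s=ctrl.observe();json.dump({k:np.array(s[k]).tolist() for k in("tool_pos","ee_rot")},open("s1.json","w"))
im=ctrl.snapshot("wrist");cv2.imwrite("pics/w1f.png",im)
cv2.imwrite("pics/w1.png",cv2.resize(im[60:420,60:510],None,fx=1.6,fy=1.6,interpolation=cv2.INTER_CUBIC))
for l in("tab_tip","toe_tip","pack","hood_mid","catch_mid"):
    print(l,[(round(d["conf"],2),np.round(d["location"],1)) for d in ctrl.mark_of(l,"wrist")])
E
```

```text
clock: 2.2
tool_pos: [477.9, 123.7, 215.8]
clock: 2.6
tool_pos: [527.3, 205.9, 214.5]
ee_rot: [[1.0, -0.03, -0.002], [-0.03, -1.0, -0.0], [-0.002, 0.0, -1.0]]
contact_force: [-0.4, -0.5, 0.1]
gripper_width: 85.3
grasp_force: 0.0
tab_tip [(0.81, array([482.4, 136.6,   0.3]))]
toe_tip [(0.87, array([406.6,  43.8,   0.6])), (0.63, array([441.7, 224.1,  13. ]))]
pack [(0.78, array([525.1, 215.9,   5.4])), (0.68, array([449.8,  88.4,   7.9]))]
hood_mid [(0.73, array([468.7, 220.1,  27.6]))]
catch_mid [(0.76, array([585.6, 210. ,  22.8]))]
```

View pics/w1.png

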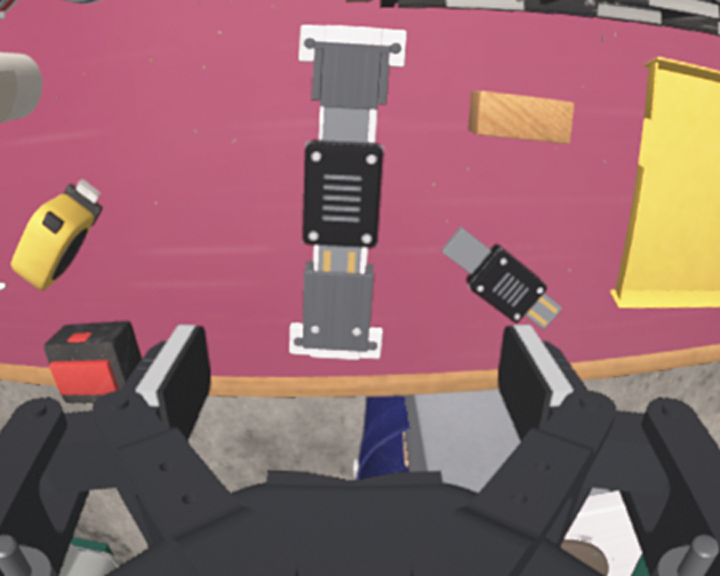

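The wrist picture shows the pack body in the cradle (343,194), the catch edge at (349,106), the hood edge at (339,267), and the cradle flanges at (354,28) and (335,355). The space beside the pack is free.

Run:
```python
from h import *
s=json.load(open("s1.json"))
g=lambda pts,z:w2w([(60+(u-.3)/1.6,60+(v-.3)/1.6) for u,v in pts],[z]*len(pts),s)[:,:2]
C=g([(306,142),(382,145),(303,244),(378,246)],42);d=C[0]+C[1]-C[2]-C[3];print(C,"pack",C.mean(0),"yaw",np.degrees(np.arctan2(d[1],d[0])))
F=g([(302,25),(406,31),(290,353),(381,357)],7);d=F[0]+F[1]-F[2]-F[3];print(F,F.mean(0),np.linalg.norm(d)/2,np.degrees(np.arctan2(d[1],d[0])))
print("hood",g([(304,265),(373,269),(339,267)],35),"catch",g([(312,104),(388,109),(350,106.5)],31))
```

```text
[[564.35 236.58]
 [560.78 187.45]
 [495.11 242.28]
 [492.15 191.34]] pack [528.1  214.41] yaw -3.9811956855215196
[[644.41 239.41]
 [637.87 166.85]
 [390.37 263.22]
 [384.75 188.77]] [514.35 214.56] 254.61283517027238 -5.152510261054445
hood [[477.33 243.31]
 [472.91 194.86]
 [475.14 218.72]] catch [[588.46 232.52]
 [583.53 182.39]
 [585.84 207.46]]
```

```bash
python3 -m creep '[{"turn":[0,0,0.0165],"translation":[-0.01,-0.067,0.3],"hand":1},{"turn":[0,0,0.0165],"translation":[-0.01,-0.067,0.6],"hand":1},{"turn":[0,0,0.0165],"translation":[-0.01,-0.067,0.95],"hand":1},{"turn":[0,0,0.0165],"translation":[-0.01,-0.067,0.95],"hand":1},{"turn":[0,0,0.0165],"translation":[-0.01,-0.067,0.95],"hand":1}]'
python3 - <<'E'
from h import *
s=ctrl.observe();print(np.array(s["tool_pos"]),np.array(s["ee_rot"]))
E
```

```text
clock: 3.4
tool_pos: [525.8, 213.8, 102.1]
ee_rot: [[0.997, -0.083, -0.001], [-0.083, -0.997, -0.0], [-0.001, 0.0, -1.0]]
contact_force: [-0.6, -0.0, 0.2]
gripper_width: 85.5
grasp_force: 0.0
[525.77 213.75 102.13] [[ 1.   -0.08 -0.  ]
 [-0.08 -1.   -0.  ]
 [-0.    0.   -1.  ]]
```

```bash
python3 -m creep '[{"turn":[0,0,0],"translation":[0,0,0.3],"hand":1},{"turn":[0,0,0],"translation":[0,0,0.5],"hand":1},{"turn":[0,0,0],"translation":[0,0,0.66],"hand":1},{"turn":[0,0,0],"translation":[0,0,0.66],"hand":0.75},{"turn":[0,0,0],"translation":[0,0,0.66],"hand":0.68}]'; python3 -m creep '[{"turn":[0,0,0],"translation":[0,0,0],"hand":0.66},{"turn":[0,0,0],"translation":[0,0,0],"hand":0.66},{"turn":[0,0,0],"translation":[0,0,0],"hand":0.64}]'
```

```text
clock: 3.9
tool_pos: [527.2, 214.7, 24.5]
ee_rot: [[0.997, -0.082, 0.003], [-0.082, -0.997, 0.001], [0.002, -0.001, -1.0]]
contact_force: [0.2, 0.4, 1.3]
gripper_width: 59.5
grasp_force: 0.0
clock: 4.2
tool_pos: [526.4, 214.3, 23.4]
ee_rot: [[0.997, -0.082, 0.002], [-0.082, -0.997, 0.0], [0.002, -0.001, -1.0]]
contact_force: [0.2, -0.1, 0.2]
gripper_width: 54.3
grasp_force: 0.0
```

```bash
python3 -m creep '[{"turn":[0,0,0],"translation":[0,0,0],"hand":0.62},{"turn":[0,0,0],"translation":[0,0,0],"hand":0.61},{"turn":[0,0,0],"translation":[0,0,0],"hand":0.6},{"turn":[0,0,0],"translation":[0,0,0],"hand":0.58},{"turn":[0,0,0],"translation":[0,0,0],"hand":0.4}]'; python3 -m creep '[{"turn":[0,0,0],"translation":[0,0,0],"hand":0.3},{"turn":[0,0,0],"translation":[0,0,0],"hand":0.3}]'
```

```text
clock: 4.7
tool_pos: [525.7, 214.1, 22.2]
ee_rot: [[0.997, -0.082, -0.0], [-0.082, -0.997, -0.0], [-0.0, 0.0, -1.0]]
contact_force: [0.6, -0.1, -0.2]
gripper_width: 35.9
grasp_force: 0.0
clock: 4.9
tool_pos: [525.7, 214.2, 22.2]
ee_rot: [[0.997, -0.082, -0.0], [-0.082, -0.997, -0.0], [-0.0, 0.0, -1.0]]
contact_force: [0.7, -0.9, -0.2]
gripper_width: 25.8
grasp_force: 0.0
```

Run:
```python
from h import *
im=ctrl.snapshot("wrist")
a=cv2.resize(im[100:420,60:500],None,fx=1.2,fy=1.2);b=ctrl.snapshot("scene")[130:280,180:380]
cv2.imwrite("pics/w2.png",np.vstack([cv2.resize(a,(528,384)),cv2.resize(b,(528,216*1))[:216]]))
s=ctrl.observe();print(s["gripper_width"],s["grasp_force"],s["tool_pos"])
```

```text
25.692340977566264 0.0 [525.74 214.16  22.23]
```

View pics/w2.png

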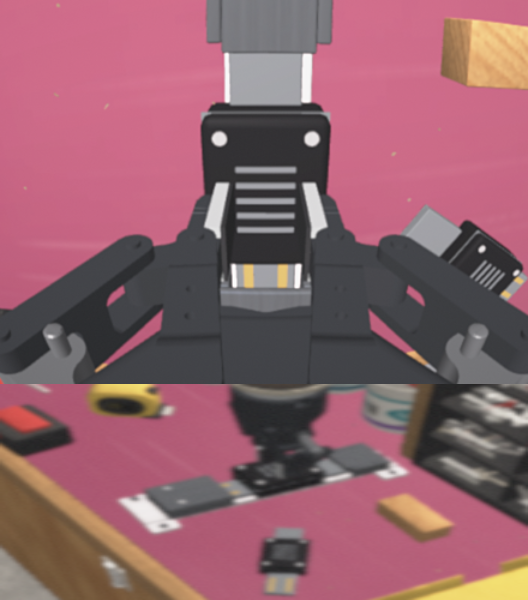

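The picture shows the fingers closed to 26 mm and apparently above the pack's top (pads at (218,210) and (315,210)). So the tips may be higher than the reading implies. I'll check this by projecting the expected tip points.

Run:
```python
from h import *
s=ctrl.observe();R=np.array(s["ee_rot"]);p=np.array(s["tool_pos"])
c=ctrl.camera_info("wrist");M=np.array(c["mount"]);K=np.array(c["mtx"])
im=ctrl.snapshot("wrist");k=1.6
a=cv2.resize(im[150:350,130:430],None,fx=k,fy=k,interpolation=cv2.INTER_CUBIC)
sc=ctrl.snapshot("scene");b=cv2.resize(sc[120:240,200:360],None,fx=3,fy=3,interpolation=cv2.INTER_CUBIC)
for z,col in((14,(0,255,0)),(-5,(0,255,255)),(-25,(255,255,0))):
    for y in(-13,13):
        q=M[:3,:3].T@(np.array([11,y,z])-M[:3,3]);n=np.hypot(q[0],q[1]);t=np.arctan2(n,q[2])
        u=K[:2,2]+K[0,0]*t*q[:2]/n
        cv2.circle(a,tuple(int(i) for i in (u-[130,150])*k),3,col,-1)
        u=w2px("scene",p+R@[11,y,z]);cv2.circle(b,tuple(int(i) for i in (u-[200,120])*3),3,col,-1)
print(a.shape,b.shape)
b=cv2.resize(b,(480,360));cv2.imwrite("pics/w3.png",np.vstack([a[:240],b]))
```

```text
(320, 480, 3) (360, 480, 3)
```

View pics/w3.png

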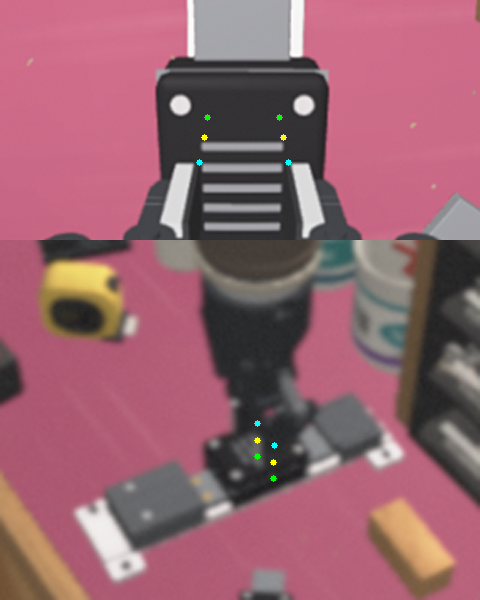

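The cyan marks (25 mm behind the TCP) match the visible finger tips, and the first wrist view agrees. So the tips stand about 39 mm short of the figure given. I'll reopen and descend further in small steps, watching the force.

```bash
python3 -m creep '[{"turn":[0,0,0],"translation":[0,0,-0.03],"hand":0.82},{"turn":[0,0,0],"translation":[0,0,-0.03],"hand":0.82},{"turn":[0,0,0],"translation":[0,0,-0.03],"hand":0.82},{"turn":[0,0,0],"translation":[0,0,0],"hand":0.82},{"turn":[0,0,0],"translation":[0,0,0.05],"hand":0.82}]'; python3 -m creep '[{"turn":[0,0,0],"translation":[0,0,0.04],"hand":0.82},{"turn":[0,0,0],"translation":[0,0,0.08],"hand":0.82},{"turn":[0,0,0],"translation":[0,0,0.08],"hand":0.82}]'
```

```text
clock: 5.6
tool_pos: [526.0, 214.2, 16.2]
ee_rot: [[0.997, -0.082, 0.001], [-0.082, -0.997, 0.0], [0.001, -0.0, -1.0]]
contact_force: [0.5, 0.8, -0.3]
gripper_width: 70.2
grasp_force: 0.0
clock: 5.9
tool_pos: [525.1, 213.9, 5.6]
ee_rot: [[0.997, -0.082, -0.002], [-0.082, -0.997, -0.001], [-0.001, 0.001, -1.0]]
contact_force: [-0.4, -0.2, -0.2]
gripper_width: 70.0
grasp_force: 0.0
```

```bash
python3 -m creep '[{"turn":[0,0,0],"translation":[0,0,0.04],"hand":0.82},{"turn":[0,0,0],"translation":[0,0,0.08],"hand":0.82},{"turn":[0,0,0],"translation":[0,0,0.08],"hand":0.82}]';python3 -m creep '[{"turn":[0,0,0],"translation":[0,0,0.03],"hand":0.82},{"turn":[0,0,0],"translation":[0,0,0.06],"hand":0.82},{"turn":[0,0,0],"translation":[0,0,0.06],"hand":0.75},{"turn":[0,0,0],"translation":[0,0,0.06],"hand":0.68},{"turn":[0,0,0],"translation":[0,0,0.06],"hand":0.66}]'
```

```text
clock: 6.2
tool_pos: [525.3, 213.9, -3.7]
ee_rot: [[0.997, -0.082, -0.001], [-0.082, -0.997, -0.001], [-0.001, 0.001, -1.0]]
contact_force: [0.7, -0.1, -0.2]
gripper_width: 69.9
grasp_force: 0.0
clock: 6.7
tool_pos: [525.8, 214.2, -10.1]
ee_rot: [[0.997, -0.082, 0.0], [-0.082, -0.997, -0.0], [0.0, 0.0, -1.0]]
contact_force: [-0.4, -0.5, 0.2]
gripper_width: 56.3
grasp_force: 0.0
```

```bash
python3 -m creep '[{"turn":[0,0,0],"translation":[0,0,0],"hand":0.64},{"turn":[0,0,0],"translation":[0,0,0],"hand":0.62},{"turn":[0,0,0],"translation":[0,0,0],"hand":0.61},{"turn":[0,0,0],"translation":[0,0,0],"hand":0.6}]'; python3 -m creep '[{"turn":[0,0,0],"translation":[0,0,0],"hand":0.58},{"turn":[0,0,0],"translation":[0,0,0],"hand":0.56}]'
```

```text
clock: 7.1
tool_pos: [525.9, 214.2, -9.9]
ee_rot: [[0.997, -0.082, 0.0], [-0.082, -0.997, 0.0], [0.0, -0.0, -1.0]]
contact_force: [-0.7, 0.5, 2.8]
gripper_width: 52.0
grasp_force: 23.7
clock: 7.3
tool_pos: [525.9, 214.3, -9.8]
ee_rot: [[0.997, -0.082, 0.0], [-0.082, -0.997, -0.0], [0.0, -0.0, -1.0]]
contact_force: [-1.7, -0.3, 5.4]
gripper_width: 51.5
grasp_force: 63.1
```

```bash
python3 -m creep '[{"turn":[0,0,0],"translation":[0,0,-0.003],"hand":0.5},{"turn":[0,0,0],"translation":[0,0,-0.003],"hand":0.5}]'; python3 -m creep '[{"turn":[0,0,0],"translation":[-0.01,0,0],"hand":0.5},{"turn":[0,0,0],"translation":[-0.02,0,0],"hand":0.5}]'
```

```text
clock: 7.5
tool_pos: [525.9, 214.3, -9.8]
ee_rot: [[0.997, -0.082, 0.0], [-0.082, -0.997, 0.0], [0.0, -0.0, -1.0]]
contact_force: [0.4, 0.7, 2.0]
gripper_width: 51.4
grasp_force: 62.8
clock: 7.7
tool_pos: [523.9, 214.2, -9.8]
ee_rot: [[0.997, -0.082, 0.001], [-0.082, -0.997, 0.0], [0.001, -0.0, -1.0]]
contact_force: [2.0, -0.3, 0.1]
gripper_width: 50.8
grasp_force: 62.6
```

```bash
python3 -m creep '[{"turn":[0,0,0],"translation":[-0.01,0,0],"hand":0.5},{"turn":[0,0,0],"translation":[-0.02,0,0],"hand":0.5},{"turn":[0,0,0],"translation":[-0.03,0,0],"hand":0.5},{"turn":[0,0,0],"translation":[-0.04,0,0],"hand":0.5}]'; python3 -m creep '[{"turn":[0,0,0],"translation":[-0.007,0,0],"hand":0.5},{"turn":[0,0,0],"translation":[-0.014,0,0],"hand":0.5}]'
```

```text
clock: 8.1
tool_pos: [518.6, 214.7, -9.7]
ee_rot: [[0.997, -0.082, 0.0], [-0.082, -0.997, -0.0], [0.0, 0.0, -1.0]]
contact_force: [2.0, -0.7, 0.7]
gripper_width: 51.1
grasp_force: 62.7
clock: 8.3
tool_pos: [516.9, 214.9, -9.7]
ee_rot: [[0.997, -0.082, 0.0], [-0.082, -0.997, -0.0], [0.0, 0.0, -1.0]]
contact_force: [3.2, -0.6, 0.6]
gripper_width: 51.2
grasp_force: 62.7
```

```bash
python3 -m creep '[{"turn":[0,0,0],"translation":[-0.006,0,0],"hand":0.5},{"turn":[0,0,0],"translation":[-0.006,0,0],"hand":0.5}]'; python3 -m creep '[{"turn":[0,0,0],"translation":[-0.006,0,0],"hand":0.5},{"turn":[0,0,0],"translation":[-0.006,0,0],"hand":0.5}]'
python3 - <<'E'
from h import *
print(np.mean([ctrl.observe()["contact_force"] for _ in range(3)],axis=0))
E
```

```text
clock: 8.5
tool_pos: [516.1, 215.0, -9.8]
ee_rot: [[0.997, -0.082, -0.0], [-0.082, -0.997, -0.0], [-0.0, 0.0, -1.0]]
contact_force: [1.8, -0.9, 1.1]
gripper_width: 51.2
grasp_force: 62.7
clock: 8.7
tool_pos: [515.5, 215.0, -9.7]
ee_rot: [[0.997, -0.082, -0.0], [-0.082, -0.997, -0.0], [-0.0, 0.0, -1.0]]
contact_force: [1.6, -0.1, 1.4]
gripper_width: 51.3
grasp_force: 62.8
[ 1.61 -0.14  1.43]
```

```bash
python3 -m creep '[{"turn":[0,0,0],"translation":[-0.008,0,0],"hand":0.5},{"turn":[0,0,0],"translation":[-0.008,0,0],"hand":0.5}]' | sed -n 2,4p; python3 -m creep '[{"turn":[0,0,0],"translation":[-0.008,0,0],"hand":0.5},{"turn":[0,0,0],"translation":[-0.008,0,0],"hand":0.5}]'| sed -n 2,4p
```

```text
tool_pos: [514.4, 215.1, -9.8]
ee_rot: [[0.997, -0.082, -0.0], [-0.082, -0.997, -0.0], [-0.0, 0.0, -1.0]]
contact_force: [2.3, -0.6, 0.6]
tool_pos: [513.5, 215.1, -9.8]
ee_rot: [[0.997, -0.082, -0.0], [-0.082, -0.997, -0.0], [-0.0, 0.0, -1.0]]
contact_force: [2.0, -0.1, 1.6]
```

```bash
python3 -m creep '[{"turn":[0,0,0],"translation":[-0.008,0,0],"hand":0.5},{"turn":[0,0,0],"translation":[-0.008,0,0],"hand":0.5}]' | sed -n 2,4p; python3 -m creep '[{"turn":[0,0,0],"translation":[-0.008,0,0],"hand":0.5},{"turn":[0,0,0],"translation":[-0.008,0,0],"hand":0.5}]'| sed -n 2,4p
```

```text
tool_pos: [512.5, 215.2, -9.8]
ee_rot: [[0.997, -0.082, -0.0], [-0.082, -0.997, -0.0], [-0.0, 0.0, -1.0]]
contact_force: [2.4, 0.3, 1.3]
tool_pos: [511.6, 215.3, -9.8]
ee_rot: [[0.997, -0.082, -0.0], [-0.082, -0.997, -0.0], [-0.0, 0.0, -1.0]]
contact_force: [1.7, -1.1, 1.8]
```

```bash
python3 -m creep '[{"turn":[0,0,0],"translation":[-0.008,0,0],"hand":0.5},{"turn":[0,0,0],"translation":[-0.008,0,0],"hand":0.5}]' | sed -n 2,4p; python3 -m creep '[{"turn":[0,0,0],"translation":[-0.008,0,0],"hand":0.5},{"turn":[0,0,0],"translation":[-0.008,0,0],"hand":0.5}]'| sed -n 2,4p
```

```text
tool_pos: [510.9, 215.4, -9.7]
ee_rot: [[0.997, -0.082, 0.0], [-0.082, -0.997, 0.0], [0.0, -0.0, -1.0]]
contact_force: [4.7, -0.5, -0.2]
tool_pos: [510.1, 215.4, -9.8]
ee_rot: [[0.997, -0.082, 0.001], [-0.082, -0.997, 0.0], [0.001, -0.0, -1.0]]
contact_force: [4.7, 0.1, -0.6]
```

```bash
python3 -m creep '[{"turn":[0,0,0],"translation":[-0.009,0,0],"hand":0.5},{"turn":[0,0,0],"translation":[-0.009,0,0],"hand":0.5}]' | sed -n 2,4p; python3 -m creep '[{"turn":[0,0,0],"translation":[-0.008,0,0],"hand":0.5},{"turn":[0,0,0],"translation":[-0.008,0,0],"hand":0.5},{"turn":[0,0,0],"translation":[-0.008,0,0],"hand":0.5}]'| sed -n 2,4p
```

```text
tool_pos: [509.4, 215.5, -9.7]
ee_rot: [[0.997, -0.083, 0.001], [-0.083, -0.997, 0.0], [0.001, -0.0, -1.0]]
contact_force: [6.4, -0.6, -0.6]
tool_pos: [508.8, 215.5, -9.7]
ee_rot: [[0.997, -0.083, 0.002], [-0.083, -0.997, 0.0], [0.002, -0.0, -1.0]]
contact_force: [7.5, 0.1, -1.4]
```

```bash
python3 -m creep '[{"turn":[0,0,0],"translation":[-0.007,0,0],"hand":0.5},{"turn":[0,0,0],"translation":[-0.007,0,0],"hand":0.5},{"turn":[0,0,0],"translation":[-0.007,0,0],"hand":0.5}]' | sed -n 2,4p; python3 -m creep '[{"turn":[0,0,0],"translation":[-0.006,0,0],"hand":0.5},{"turn":[0,0,0],"translation":[-0.006,0,0],"hand":0.5},{"turn":[0,0,0],"translation":[-0.006,0,0],"hand":0.5}]'| sed -n 2,4p
```

```text
tool_pos: [508.4, 215.6, -9.6]
ee_rot: [[0.997, -0.083, 0.002], [-0.083, -0.997, 0.0], [0.002, -0.001, -1.0]]
contact_force: [8.1, -0.2, -1.8]
tool_pos: [508.0, 215.6, -9.5]
ee_rot: [[0.997, -0.083, 0.003], [-0.083, -0.997, 0.001], [0.003, -0.001, -1.0]]
contact_force: [9.1, -0.4, -2.8]
```

```bash
python3 -m creep '[{"turn":[0,0.0055,0],"translation":[0.003,0,-0.0115],"hand":0.5},{"turn":[0,0.011,0],"translation":[0.006,0,-0.023],"hand":0.5},{"turn":[0,0.011,0],"translation":[0.006,0,-0.023],"hand":0.5}]'; python3 -c "
from h import *
s=ctrl.observe();print(np.array(s['wrist_torque']),np.array(s['contact_force']))"
```

```text
clock: 11.3
tool_pos: [508.4, 215.6, -6.6]
ee_rot: [[0.996, -0.082, 0.038], [-0.082, -0.997, -0.003], [0.038, -0.001, -0.999]]
contact_force: [8.8, -0.5, -2.9]
gripper_width: 51.1
grasp_force: 63.0
[-0.17 -2.   -0.06] [ 8.79 -0.46 -2.94]
```

```bash
python3 -m creep '[{"turn":[0,0.007,0],"translation":[0.004,0,-0.0143],"hand":0.5},{"turn":[0,0.014,0],"translation":[0.008,0,-0.0287],"hand":0.5},{"turn":[0,0.014,0],"translation":[0.008,0,-0.0287],"hand":0.5}]'|sed -n 2,4p; python3 -m creep '[{"turn":[0,0.007,0],"translation":[0.004,0,-0.0143],"hand":0.5},{"turn":[0,0.014,0],"translation":[0.008,0,-0.0287],"hand":0.5},{"turn":[0,0.014,0],"translation":[0.008,0,-0.0287],"hand":0.5}]'|sed -n 2,4p
```

```text
tool_pos: [509.1, 215.5, -3.0]
ee_rot: [[0.993, -0.082, 0.081], [-0.082, -0.997, -0.006], [0.082, -0.001, -0.997]]
contact_force: [9.4, -0.9, -3.7]
tool_pos: [509.8, 215.5, 0.5]
ee_rot: [[0.989, -0.082, 0.125], [-0.081, -0.997, -0.01], [0.125, -0.0, -0.992]]
contact_force: [10.6, -0.7, -3.9]
```

```bash
python3 -m creep '[{"turn":[0,0.007,0],"translation":[0.009,0,-0.0143],"hand":0.5},{"turn":[0,0.014,0],"translation":[0.015,0,-0.0287],"hand":0.5},{"turn":[0,0.014,0],"translation":[0.015,0,-0.0287],"hand":0.5}]'|sed -n 2,4p; python3 -m creep '[{"turn":[0,0.007,0],"translation":[0.006,0,-0.0143],"hand":0.5},{"turn":[0,0.014,0],"translation":[0.012,0,-0.0287],"hand":0.5},{"turn":[0,0.014,0],"translation":[0.012,0,-0.0287],"hand":0.5}]'|sed -n 2,4p
```

```text
tool_pos: [510.8, 215.4, 4.1]
ee_rot: [[0.982, -0.082, 0.168], [-0.081, -0.997, -0.014], [0.168, -0.0, -0.986]]
contact_force: [9.4, -1.4, -4.1]
tool_pos: [511.5, 215.3, 7.7]
ee_rot: [[0.974, -0.082, 0.21], [-0.08, -0.997, -0.017], [0.211, -0.0, -0.977]]
contact_force: [8.8, -0.5, -4.4]
```

```bash
python3 -m creep '[{"turn":[0,0,0],"translation":[0.01,0,0.001],"hand":0.5},{"turn":[0,0,0],"translation":[0.02,0,0.002],"hand":0.5},{"turn":[0,0,0],"translation":[0.02,0,0.002],"hand":0.5}]'|sed -n 2,5p; python3 -m creep '[{"turn":[0,0,0],"translation":[0.01,0,0.001],"hand":0.5},{"turn":[0,0,0],"translation":[0.025,0,0.0025],"hand":0.5},{"turn":[0,0,0],"translation":[0.025,0,0.0025],"hand":0.5}]'|sed -n 2,5p
```

```text
tool_pos: [513.3, 215.1, 7.4]
ee_rot: [[0.975, -0.083, 0.208], [-0.081, -0.997, -0.017], [0.209, 0.0, -0.978]]
contact_force: [5.9, 0.6, -3.4]
gripper_width: 51.0
tool_pos: [515.2, 214.7, 7.3]
ee_rot: [[0.975, -0.082, 0.207], [-0.08, -0.997, -0.018], [0.208, 0.001, -0.978]]
contact_force: [2.0, 0.4, -3.7]
gripper_width: 51.3
```

```bash
python3 -m creep '[{"turn":[0,0,0],"translation":[0.014,0,0.001],"hand":0.5},{"turn":[0,0,0],"translation":[0.028,0,0.001],"hand":0.5},{"turn":[0,0,0],"translation":[0.042,0,0],"hand":0.5},{"turn":[0,0,0],"translation":[0.042,0,0],"hand":0.5}]'|sed -n 2,5p; python3 -m creep '[{"turn":[0,0,0],"translation":[0.02,0,0.0015],"hand":0.5},{"turn":[0,0,0],"translation":[0.04,0,0.003],"hand":0.5},{"turn":[0,0,0],"translation":[0.04,0,0.003],"hand":0.5}]'|sed -n 2,5p
```

```text
tool_pos: [520.9, 214.4, 8.8]
ee_rot: [[0.975, -0.082, 0.208], [-0.08, -0.997, -0.018], [0.209, 0.0, -0.978]]
contact_force: [-0.6, 0.2, -3.2]
gripper_width: 50.8
tool_pos: [526.1, 214.0, 9.6]
ee_rot: [[0.975, -0.083, 0.209], [-0.081, -0.997, -0.017], [0.209, 0.0, -0.978]]
contact_force: [-0.2, -0.1, -3.4]
gripper_width: 50.8
```

```bash
python3 -m creep '[{"turn":[0,0,0],"translation":[0.03,0,0.002],"hand":0.5},{"turn":[0,0,0],"translation":[0.06,0,0.004],"hand":0.5},{"turn":[0,0,0],"translation":[0.09,0,0.006],"hand":0.5},{"turn":[0,0,0],"translation":[0.12,0,0.008],"hand":0.5},{"turn":[0,0,0],"translation":[0.12,0,0.008],"hand":0.5}]'|sed -n 2,5p; python3 -m creep '[{"turn":[0,0,0],"translation":[0.04,0,0.002],"hand":0.5},{"turn":[0,0,0],"translation":[0.08,0,0.003],"hand":0.5},{"turn":[0,0,0],"translation":[0.12,0,0],"hand":0.5},{"turn":[0,0,0],"translation":[0.15,0,0],"hand":0.5},{"turn":[0,0,0],"translation":[0.15,0,0],"hand":0.5}]'|sed -n 2,5p
```

```text
tool_pos: [540.6, 212.8, 11.7]
ee_rot: [[0.974, -0.083, 0.209], [-0.081, -0.997, -0.017], [0.209, -0.0, -0.978]]
contact_force: [0.3, -0.7, -3.4]
gripper_width: 51.1
tool_pos: [558.2, 211.4, 15.6]
ee_rot: [[0.974, -0.083, 0.209], [-0.081, -0.997, -0.017], [0.209, -0.0, -0.978]]
contact_force: [-0.5, -0.1, -3.0]
gripper_width: 51.0
```

```bash
python3 -m creep '[{"turn":[0,0,0],"translation":[0.02,0,-0.1],"hand":0.5},{"turn":[0,0,0],"translation":[0.07,0,-0.3],"hand":0.5},{"turn":[0,0,0],"translation":[0.12,0,-0.55],"hand":0.5},{"turn":[0,0,0],"translation":[0.176,0,-0.8],"hand":0.5},{"turn":[0,0,0],"translation":[0.176,0,-0.8],"hand":0.5}]'|sed -n 2,6p; python3 -m creep '[{"turn":[0,-0.02,0],"translation":[-0.1,0,-0.02],"hand":0.5},{"turn":[0,-0.04,0],"translation":[-0.25,0,-0.05],"hand":0.5},{"turn":[0,-0.067,0],"translation":[-0.4,0,-0.08],"hand":0.5},{"turn":[0,-0.067,0],"translation":[-0.4,0,-0.08],"hand":0.5}]'
```

```text
tool_pos: [560.4, 213.1, 119.0]
ee_rot: [[0.973, -0.082, 0.215], [-0.081, -0.997, -0.014], [0.216, -0.004, -0.976]]
contact_force: [1.2, 1.9, -3.6]
gripper_width: 50.7
grasp_force: 63.8
clock: 15.7
tool_pos: [508.7, 215.1, 112.4]
ee_rot: [[0.997, -0.083, -0.003], [-0.083, -0.997, -0.0], [-0.003, 0.0, -1.0]]
contact_force: [-0.3, 0.1, -3.3]
gripper_width: 51.3
grasp_force: 63.6
```

```bash
python3 -m creep '[{"turn":[0,0,0],"translation":[0.03,0.25,0],"hand":0.5},{"turn":[0,0,0],"translation":[0.07,0.55,0],"hand":0.5},{"turn":[0,0,0],"translation":[0.103,0.84,0],"hand":0.5}]'|sed -n 2,6p; python3 -m creep '[{"turn":[0,0,0],"translation":[0.03,0.28,0],"hand":0.5},{"turn":[0,0,0],"translation":[0.07,0.56,0],"hand":0.5},{"turn":[0,0,0],"translation":[0.103,0.84,0],"hand":0.5}]'|sed -n 2,2p;python3 -m creep '[{"turn":[0,0,0],"translation":[0.03,0.28,0],"hand":0.5},{"turn":[0,0,0],"translation":[0.07,0.56,0],"hand":0.5},{"turn":[0,0,-0.007],"translation":[0.103,0.84,0],"hand":0.5},{"turn":[0,0,-0.007],"translation":[0.103,0.84,0],"hand":0.5}]'
python3 - <<'E'
from h import *
s=ctrl.observe();json.dump({k:np.array(s[k]).tolist() for k in("tool_pos","ee_rot")},open("s4.json","w"))
im=ctrl.snapshot("wrist");cv2.imwrite("pics/w4.png",cv2.resize(im,None,fx=1.4,fy=1.4))
print(np.array(s["tool_pos"]),[(d["conf"],np.array(d["location"])) for d in ctrl.mark_of("tray","wrist")])
E
```

```text
tool_pos: [513.5, 112.7, 112.6]
ee_rot: [[0.997, -0.081, 0.002], [-0.081, -0.997, -0.001], [0.002, 0.001, -1.0]]
contact_force: [-0.0, -0.7, -4.1]
gripper_width: 51.1
grasp_force: 63.8
tool_pos: [517.5, 10.8, 112.8]
clock: 16.7
tool_pos: [521.1, -95.4, 112.5]
ee_rot: [[0.998, -0.067, 0.001], [-0.067, -0.998, -0.005], [0.001, 0.005, -1.0]]
contact_force: [-0.5, 0.8, -3.6]
gripper_width: 50.9
grasp_force: 63.9
[521.09 -95.39 112.47] []
```

View pics/w4.png

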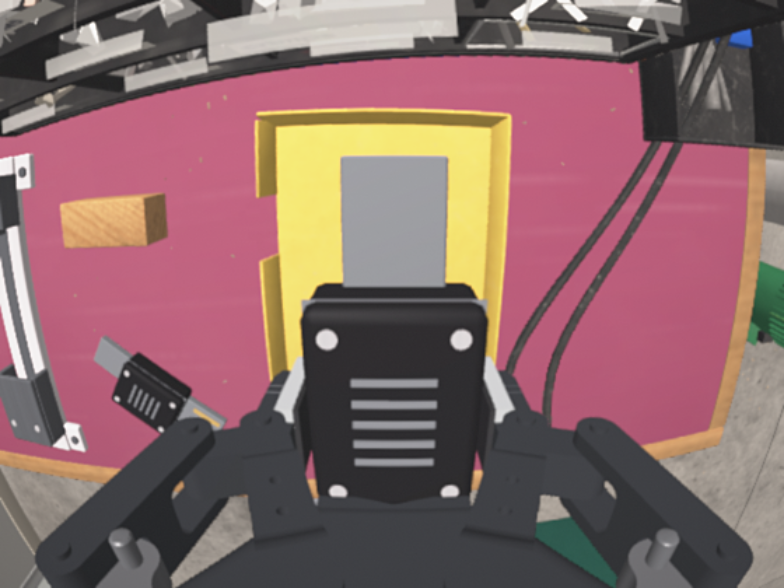

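The picture shows the pack held level over the tray. The tray's far outer corners are at (257,112) and (511,115), and its notch is on the left at (268,225).

Run:
```python
from h import *
s=json.load(open("s4.json"))
P=w2w([(257/1.4,113/1.4),(511/1.4,115/1.4)],[23,23],s)[:,:2];d=P[0]-P[1];d/=np.linalg.norm(d)
n=np.array([-d[1],d[0]]);  # towards -x
c=P.mean(0)+102*n*(1 if n[0]<0 else -1);print(P,np.linalg.norm(P[0]-P[1]),"centre",c,np.degrees(np.arctan2(-d[0],d[1])))
```

```text
[[ 627.78  -25.7 ]
 [ 616.36 -166.98]] 141.73474066665943 centre [520.4  -88.13] -4.618090917238315
```

```bash
python3 -m creep '[{"turn":[0,0,0],"translation":[0,-0.05,0],"hand":0.5},{"turn":[0,0,0],"translation":[0,-0.05,0.25],"hand":0.5},{"turn":[0,0,0],"translation":[0,-0.05,0.5],"hand":0.5},{"turn":[0,0,0],"translation":[0,-0.05,0.75],"hand":0.5},{"turn":[0,0,0],"translation":[0,-0.05,0.9],"hand":0.5}]'|sed -n 2,6p; python3 -m creep '[{"turn":[0,0,0],"translation":[0,0,0.05],"hand":0.5},{"turn":[0,0,0],"translation":[0,0,0.1],"hand":0.5},{"turn":[0,0,0],"translation":[0,0,0.11],"hand":0.5},{"turn":[0,0,0],"translation":[0,0,0.11],"hand":0.5}]'
```

```text
tool_pos: [520.9, -80.7, 3.1]
ee_rot: [[0.998, -0.057, -0.001], [-0.057, -0.998, 0.001], [-0.001, -0.001, -1.0]]
contact_force: [-0.2, -0.2, -3.1]
gripper_width: 51.2
grasp_force: 63.9
clock: 17.7
tool_pos: [522.4, -82.7, -7.4]
ee_rot: [[0.998, -0.06, 0.001], [-0.06, -0.998, -0.0], [0.001, 0.0, -1.0]]
contact_force: [-0.8, -0.4, -2.3]
gripper_width: 51.0
grasp_force: 63.9
```

```bash
python3 -m creep '[{"turn":[0,0,0],"translation":[-0.01,0.04,0],"hand":0.5},{"turn":[0,0,0],"translation":[-0.01,0.04,0.03],"hand":0.5},{"turn":[0,0,0],"translation":[-0.01,0.04,0.06],"hand":0.5},{"turn":[0,0,0],"translation":[-0.01,0.04,0.06],"hand":0.5}]'|sed -n 2,4p; python3 -m creep '[{"turn":[0,0,0],"translation":[0,0,0.01],"hand":0.5},{"turn":[0,0,0],"translation":[0,0,0.01],"hand":0.5}]'|sed -n 2,4p
```

```text
tool_pos: [519.9, -87.8, -15.8]
ee_rot: [[0.998, -0.06, -0.001], [-0.06, -0.998, -0.0], [-0.001, 0.0, -1.0]]
contact_force: [-0.9, 0.2, -3.2]
tool_pos: [520.2, -87.6, -16.7]
ee_rot: [[0.998, -0.06, -0.0], [-0.06, -0.998, -0.0], [-0.0, 0.0, -1.0]]
contact_force: [-0.0, 0.2, -4.1]
```

```bash
python3 -m creep '[{"turn":[0,0,0],"translation":[0,0,0.007],"hand":0.5},{"turn":[0,0,0],"translation":[0,0,0.007],"hand":0.5}]'|sed -n 2,4p; python3 -m creep '[{"turn":[0,0,0],"translation":[0,0,0.006],"hand":0.5},{"turn":[0,0,0],"translation":[0,0,0.006],"hand":0.5}]'|sed -n 2,4p
```

```text
tool_pos: [520.2, -87.6, -17.4]
ee_rot: [[0.998, -0.06, -0.0], [-0.06, -0.998, -0.0], [-0.0, 0.0, -1.0]]
contact_force: [-0.2, -0.6, -3.7]
tool_pos: [520.4, -87.6, -17.9]
ee_rot: [[0.998, -0.06, 0.0], [-0.06, -0.998, -0.0], [0.0, 0.0, -1.0]]
contact_force: [-1.4, -0.9, 0.7]
```

```bash
python3 -m creep '[{"turn":[0,0,0],"translation":[0,0,0],"hand":0.6},{"turn":[0,0,0],"translation":[0,0,0],"hand":0.65},{"turn":[0,0,0],"translation":[0,0,0],"hand":0.75},{"turn":[0,0,0],"translation":[0,0,0],"hand":0.78},{"turn":[0,0,0],"translation":[0,0,0],"hand":0.78}]'; python3 -m creep '[{"turn":[0,0,0],"translation":[0,0,-0.1],"hand":0.78},{"turn":[0,0,0],"translation":[0,0,-0.4],"hand":0.78},{"turn":[0,0,0],"translation":[0,0,-0.8],"hand":0.78},{"turn":[0,0,0],"translation":[0,0,-1],"hand":0.78},{"turn":[0,0,0],"translation":[0,0,-1],"hand":0.78}]'
python3 - <<'E'
from h import *
im=ctrl.snapshot("wrist");im2=ctrl.snapshot("top")[130:270,140:420]
cv2.imwrite("pics/w5.png",np.vstack([im,cv2.resize(im2,(560,170*1))]))
E
```

```text
clock: 19.2
tool_pos: [520.4, -87.7, -18.1]
ee_rot: [[0.998, -0.06, 0.0], [-0.06, -0.998, -0.0], [0.0, 0.0, -1.0]]
contact_force: [0.1, -0.0, 0.7]
gripper_width: 66.6
grasp_force: 0.0
clock: 19.7
tool_pos: [522.9, -87.8, 106.6]
ee_rot: [[0.998, -0.06, 0.007], [-0.06, -0.998, -0.002], [0.007, 0.001, -1.0]]
contact_force: [0.2, 0.5, -0.7]
gripper_width: 66.1
grasp_force: 0.0
```

View pics/w5.png

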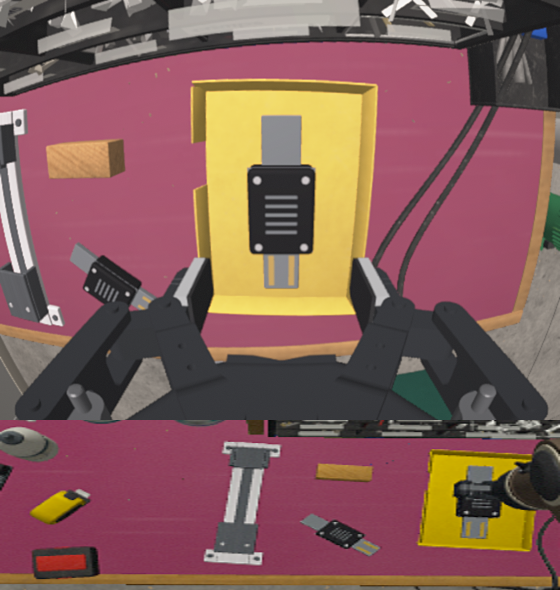

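The pack lies flat and right way up inside the tray (wrist image 281,205). The cradle is empty (250,500), the other things are where they were, and the gripper is clear.

```bash
python3 -c "
from workcell import ctrl
print(ctrl.sign_off())"
```

```text
the job is handed in; nothing more can be done
None
```

The battery pack is out of its cradle and lies flat, right way up, inside the tray; the job is handed in at about 20 s of robot time.

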